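Feed a tray of tins past the spring stop

TASK

Send the tray of tins along its lane, fully home against the end stop: press the long spring tread beside the lane down with a fingertip, and keep it held down while you push the tray by its ear past the tooth. Then let the tread spring fully up behind the ear and move clear. Only press and push: do not lift the tray, keep its tins in it, and leave the other things on the bench where they are.

Things in the scene. Friction and masses are not known exactly. Their poses are not given: they have to be found in the camera images.
- lane: Feed lane: straight aluminium channel fixed to the bench. Origin: bench level, on its centre line, level with the tooth. +y runs along the lane to the end stop (the way the tray goes; yaw 0 = robot's left, varies up to 20 deg), the tread is on its -x side (the robot's side). Bed for the tray 30 mm above the bench; guide rails at both sides (outer faces x = -49, +49) rise to 42.
- end_stop (a point): Middle of the face of the end stop, a steel plate across the lane 98 wide, top 64 mm above the bench; lane y = +149, height 47.
- tread_top (a point): On the top face of the tread, a flat steel spring plate beside the channel (lane x -108 to -50, y -165 to +70 mm). The point lies on the middle of the free finger path (lane x = -85; free from -108 to -62 along the whole length), level with the tooth (y = 0), 42 mm above the bench when up; sinks with the tread.
- tooth (a point): Middle of the top of the tooth, a steel block that stands on the tread next to the channel and sinks with it: 12 (x) x 10 (y) x 15 mm high, at lane x = -56, y = 0; top 57 mm above the bench when up. Up, it blocks the tray's ear.
- tread (a joint): How far the spring tread with its tooth is pressed straight down, m: 0 = up (returns by itself), 0.016 = fully down. About 2 N to start, 8 N fully down, wherever the plate is pressed. The tooth clears the ear from 0.0095 on; 0.012 to 0.016 is safely down.
- tray: Open plastic tray, 78 (x) x 230 (y) mm, walls 30 high, in the channel with 3 mm play each side; axes like the lane's. Origin: centre of its underside. 0.24 to 0.42 kg, plus three tins. Starts with its origin at lane y -90 to -20 mm; fully home, touching the end stop, it is at lane y = +34 mm (tooth then 21 mm behind the ear).
- ear (a point): Centre line of the ear, a bar out of the middle of the tray's -x side that reaches over the tread; the point is at tray x = -85, y = 0, 24 mm above the tray's underside. The bar is 16 mm long in y (-8 to +8), 12 thick (underside 48, top 60 mm above the bench) and reaches out to x = -98.
- tin0: Flat food tin, 63 diameter x 38 high, 0.11 kg, standing loose in the rear of the tray; its top is 42 above the tray's underside (72 above the bench). Origin: centre of its base.
- tin1: Flat food tin, 63 diameter x 38 high, 0.11 kg, standing loose in the middle of the tray; its top is 42 above the tray's underside (72 above the bench). Origin: centre of its base.
- tin2: Flat food tin, 63 diameter x 38 high, 0.11 kg, standing loose in the front of the tray; its top is 42 above the tray's underside (72 above the bench). Origin: centre of its base.
- spare_tin: Flat food tin, 63 diameter x 38 high, standing on the bench just past the tread's end; a loose bystander. Origin: centre of its underside.
- treat_jar: Jar 72 diameter x 110 high, standing on the bench beyond the lane; a loose bystander. Origin: centre of its underside.
- carton: Cardboard carton 90 x 130 x 45 high, on the bench beyond the lane; a loose bystander. Origin: centre of its underside.
- pet_bowl: Steel bowl, rim 140 diameter, 45 high, on the bench on the robot's left; a loose bystander. Origin: centre of its underside.
- groom_brush: Hand brush lying on the bench on the robot's right; a loose bystander. Origin: centre of its underside.
- tape_roll: Ring-shaped roll of tape, 90 diameter x 48 high, on the bench on the robot's left; a loose bystander. Origin: centre of its underside.
- biscuit_box: Paper box 70 x 120 x 170 high, standing on the bench on the robot's right; a loose bystander. Origin: centre of its underside.
Things that resemble listed ones, but are neither listed nor needed, are in the scene too. What is shaped like the tin2 but blue is not meant.

How it is judged:
By the outcome, as a careful person would: the job done as asked, in the order asked, and still so for the second after the job is handed in, with the robot touching nothing.
It also fails if it takes over 34 s, if anything falls off the work surface, if the arm or the gripper's body presses on something with over 40 N, if the wrist force passes 120 N, or if a joint passes its speed limit or range.

ROBOT

A 6-joint arm with a two-finger parallel gripper is mounted at the origin on the work surface. World frame = base frame: x ahead of the robot, y to its left, z up, the work surface at z = 0. Lengths are in m, angles in rad, forces in N, time in s.
With the tool pointing down it reaches from about 0.325 to 0.9 m from the base axis. Payload 6.1 kg.
Tool frame: the origin (TCP) lies between the finger pads; the fingertips stand 17 mm ahead of it and the grasp point (between the pads) lies 2 mm behind it (robot.tip_reach is the distance from the TCP to the fingertips, in m); y points along the fingers, z is the direction in which the jaws open and shut, and the axes are right-handed (so a half turn about y gives the same grasp; the last joint's range is limited). The gripper opens to 87 mm and grips with 3 to 60 N. Pads are 19 mm wide; open, the fingers measure 117 mm over their backs; the gripper's body (75 mm by 190 mm) begins 51 mm behind the grasp point.
Start: joints at [-1.252, 0.22, 1.526, -0, 1.395, -0.126], TCP at [0.269, -0.564, 0.24] pointing down, gripper open.
Joint ranges: [-2.98, 2.98], [-0.91, 2.08], [0.09, 2.57], [-1.24, 4.39], [0.2, 2.65], [-2.68, 2.68]. Speed limits (rad/s): [2.57, 2.57, 3.01, 3.14, 3.14, 3.14].

INTERFACE

Orientations are given as a unit quaternion [w, x, y, z].
In Python, from workcell import robot gives the robot as it stands. The module is installed in compiled form; this text tells all that it offers.
- The arm moves only by the tool move_arm, never from a script. Its arguments are lists of equal length, an entry for each row: "dp": the shift along the world's x, y, z in mm, a list of three; "twist": the turn about the world's z in degrees. In form: {"dp": [[tx, ty, tz], ...], "twist": [twist, ...]}. A call has exactly 8 rows; each row is the pose to reach, as a shift and turn from the pose commanded when the call began; what a row does not reach only later rows make up. A row lasts 1/12 s, in which the tool goes at most 41.7 mm and 7.16 degrees, less where a joint would pass 70% of its speed; a pose out of reach is approached as far as the arm can. A call with a gripper value outside its range is refused whole. "claw" is the opening, from 0 (shut) to 1 (fully open), set as the call begins (left out, the last holds). The fingers move at their own pace and stop on an object; the grip force is fixed at half the most. Time passes only in rows, so rows that repeat a pose let the fingers close, or fill a call up. It gives the time, the measured TCP pose, the force and the opening at its end, in the units of the state.
- robot.get_state(): the state, without advancing time (a new reading comes with each control period).
- robot.snapshot(name): name is "side" or "top" or "wrist"; returns the picture (400x640x3 uint8, red, green, blue); there is no depth.
- robot.calibration(name): a dict with "fx", "fy", "cx", "cy" (pixels), "k1" (the pictures are not rectified: a ray, as slopes to the right and down, at radius r is drawn at 1 + k1 r^2 times it, then the intrinsics apply), "origin" and "attitude" of the camera in the world. Camera axes: x right, y down, z forward; pixel columns grow to the right and rows downward; lengths in m; the calibration is good to about 2 mm. A picture is of the moment at which its call begins: read the wrist's pose just before it. calibration takes no time and is no camera call; for the wrist camera it gives the pose at the moment of the call.
- robot.sign_off(): hands the job in, once; it reports no verdict.
The state is a dict: "t": time; "joints": joint angles; "joint_vel": joint speeds; "joint_efforts": joint torques, N m; "tool_pos": TCP position; "orientation": TCP orientation; "wrist_force": force on the tool from outside, world axes, zero at the start; "wrist_torque": the same for the moment, N m; "opening": finger opening in m.
Only numpy, scipy, OpenCV 4.12 (cv2) and the standard library are available. Lean on these libraries where they do the work, as an engineer would, in place of code of your own. Each camera call takes 0.05 s, during which the arm holds its last target.

## Working session

There is one attempt and no reset: what is moved stays moved. The work goes in short steps, Python scripts to look and compute and a tool call to move; the robot and the scene stay as the last step left them, time stands still between calls to the robot, and variables do not carry over. Pictures are saved under pics/ and viewed, and the job is handed in when it is done.

Besides the shell and the picture viewer there is one more tool, called after "Request:" in YAML: its name, and indented under it one key for each argument. move_arm: Moves the arm, as the interface text tells. Its arguments: {"type":"object","properties":{"dp":{"type":"array","items":{"type":"array","items":{"type":"number"}}},"twist":{"type":"array","items":{"type":"number"}},"claw":{"type":"number"}},"required":["dp","twist"]}

```bash
mkdir -p pics; cat > h.py <<'E'
import numpy as np, cv2
from workcell import robot
def snap(name,fn):
    c=robot.calibration(name); im=robot.snapshot(name); cv2.imwrite('pics/'+fn,cv2.cvtColor(im,cv2.COLOR_RGB2BGR)); return c,im
def R(q):
    q=np.array(q,float)
    if q.shape==(3,3): return q
    from scipy.spatial.transform import Rotation as Ro
    return Ro.from_quat([q[1],q[2],q[3],q[0]]).as_matrix()
def p2w(c,u,v,z):
    K=np.array([[c['fx'],0,c['cx']],[0,c['fy'],c['cy']],[0,0,1]])
    p=cv2.undistortPoints(np.array([[[u,v]]],float),K,np.array([c['k1'],0,0,0.]))[0,0]
    d=R(c['attitude'])@np.array([p[0],p[1],1]); o=np.array(c['origin']); return o+d*(z-o[2])/d[2]
def w2p(c,P):
    K=np.array([[c['fx'],0,c['cx']],[0,c['fy'],c['cy']],[0,0,1]])
    q=R(c['attitude']).T@(np.array(P)-c['origin']); s=q[:2]/q[2]; r2=s@s; s=s*(1+c['k1']*r2)
    return c['fx']*s[0]+c['cx'],c['fy']*s[1]+c['cy']
E
python3 - <<'E'
from h import *
print(robot.get_state())
for n in ['top','side','wrist']:
    c,im=snap(n,n+'0.png'); print(n,c)
E
```

```text
{'t': 0.0, 'joints': array([-1.25208453e+00,  2.21232839e-01,  1.52760236e+00, -3.73962461e-06,
        1.39471606e+00, -1.26098605e-01]), 'joint_vel': array([ 7.06231452e-04,  1.15006815e-03, -4.25540896e-04, -2.78761758e-04,
        9.18953356e-05, -6.12659207e-04]), 'joint_efforts': array([-6.42514951e-04, -4.94609678e+01, -3.87381363e+01,  6.96966005e-02,
        5.70767443e-02, -1.58381995e-04]), 'tool_pos': array([ 0.268739  , -0.56361937,  0.23843771]), 'orientation': array([ 0.15590321, -0.15603898,  0.69037931, -0.68900104]), 'wrist_force': array([-0.18255243, -0.28390971,  0.07223616]), 'wrist_torque': array([ 0.00054314,  0.00958747, -0.0059908 ]), 'opening': 0.0872124067967065}
top {'fx': 517.4026074823889, 'fy': 517.4026074823889, 'cx': 322.60732195945474, 'cy': 199.92817102222082, 'k1': -0.04317039906084748, 'origin': array([ 0.35940398, -0.00800167,  1.72999236]), 'attitude': array([-0.04730686,  0.71366114, -0.69734053,  0.04654045])}
side {'fx': 510.01512360297755, 'fy': 510.01512360297755, 'cx': 310.18217738876274, 'cy': 189.4828755848621, 'k1': -0.07088005204454592, 'origin': array([0.13396193, 1.24379634, 0.81082594]), 'attitude': array([ 0.08234268, -0.16187669,  0.84451152, -0.50380146])}
wrist {'fx': 289.10158030739393, 'fy': 289.10158030739393, 'cx': 319.38387320901404, 'cy': 205.8298395158379, 'k1': 0.0182761568014617, 'origin': array([ 0.33272172, -0.5337179 ,  0.38371034]), 'attitude': array([ 0.10970716,  0.83821244, -0.52953102, -0.07043542])}
```

View pics/top0.png

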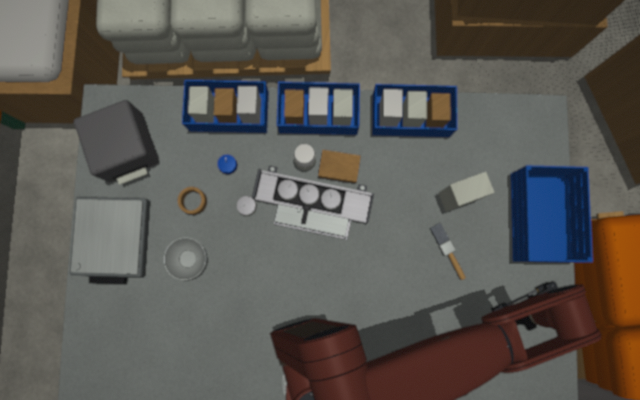

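View pics/side0.png

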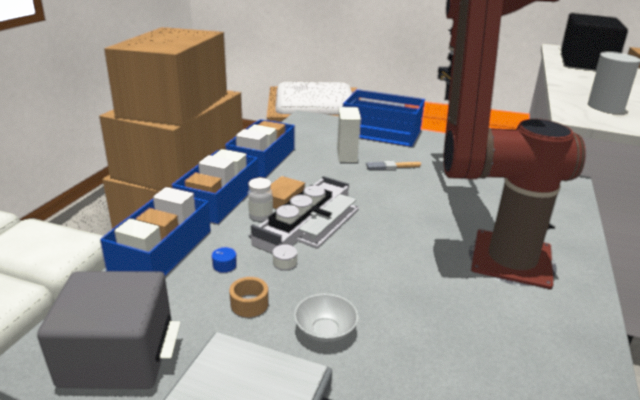

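View pics/wrist0.png

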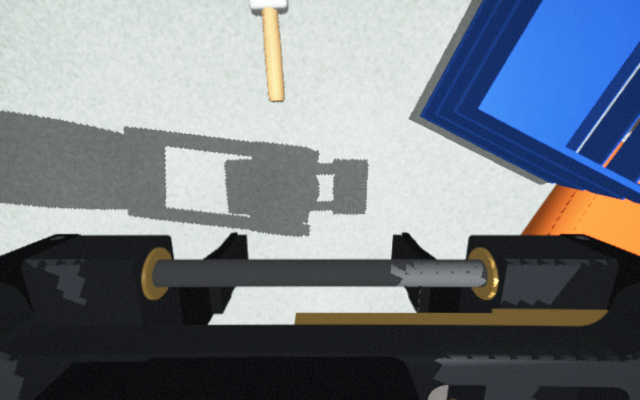

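The top view shows the lane from about (257,185) to (370,205), with the tread below it from (275,215) to (352,228) and the ear near (304,213). I'll enlarge it.

```bash
python3 - <<'E'
import cv2
im=cv2.imread('pics/top0.png'); cv2.imwrite('pics/top0c.png',cv2.resize(im[160:245,235:385],None,fx=5.3,fy=5.3,interpolation=cv2.INTER_CUBIC))
im=cv2.imread('pics/side0.png'); cv2.imwrite('pics/side0c.png',cv2.resize(im[165:265,240:370],None,fx=6,fy=6,interpolation=cv2.INTER_CUBIC))
E
```

```text
(no output)
```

View pics/top0c.png

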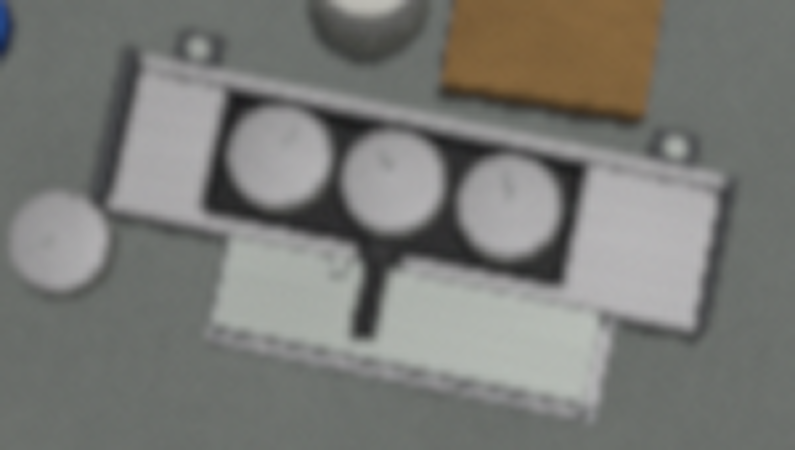

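View pics/side0c.png

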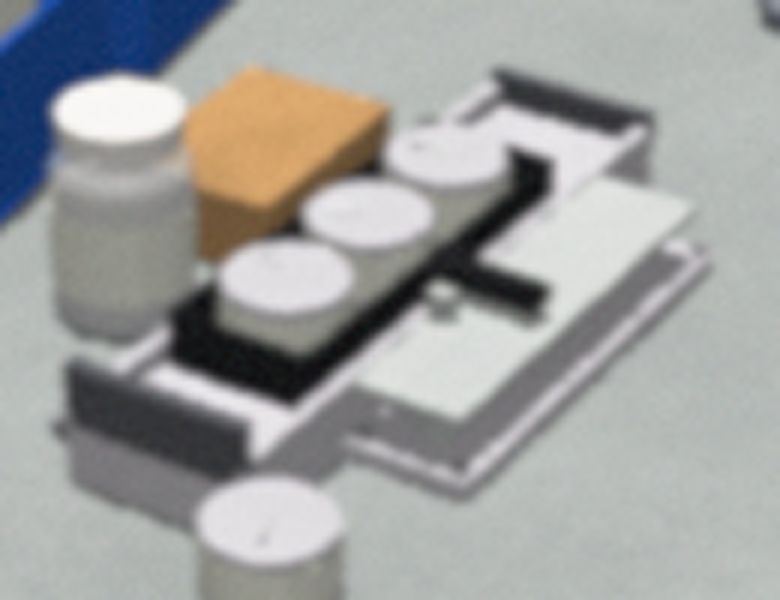

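```bash
python3 - <<'E'
from h import *
from scipy.optimize import least_squares
c=robot.calibration('top')
f=lambda x,y:(235+(x+.5)/5.3-.5,160+(y+.5)/5.3-.5)
# crop px -> lane coords (mm)
pts=[((210,326),(-108,70,42)),((588,402),(-108,-165,42)),((607,316),(-54,-165,42)),((140,56),(49,149,64)),((111,207),(-49,149,64)),
 ((728,178),(49,None,42)),((694,330),(-49,None,42))]
for p,l in pts: print(l,(p2w(c,*f(*p),l[2]/1e3)*1e3).round(1))
def lw(P,t): 
    th=t[2]; return np.array([t[0]+P[0]*np.cos(th)-P[1]*np.sin(th),t[1]+P[0]*np.sin(th)+P[1]*np.cos(th),P[2]])
def res(t):
    r=[]
    for p,l in pts:
        w=p2w(c,*f(*p),l[2]/1e3)*1e3
        d=w-t3(t); L=np.array([np.cos(t[2])*d[0]+np.sin(t[2])*d[1],-np.sin(t[2])*d[0]+np.cos(t[2])*d[1]])
        r.append(L[0]-l[0])
        if l[1] is not None: r.append(L[1]-l[1])
    return r
t3=lambda t:np.array([t[0],t[1],0])
s=least_squares(res,[450,0,-.2],loss='soft_l1'); t=s.x; print(t,np.degrees(t[2]),np.round(res(t),1))
def lane(p,z):
    d=p2w(c,*f(*p),z/1e3)*1e3-t3(t); return np.round([np.cos(t[2])*d[0]+np.sin(t[2])*d[1],-np.sin(t[2])*d[0]+np.cos(t[2])*d[1]],1)
print('ear tip',lane((365,338),60),'ear mid',lane((372,300),60),'tray corners',lane((222,92),60),lane((206,210),60),lane((583,165),60),lane((565,284),60))
for n,p in dict(t2=(280,157),t1=(393,181),t0=(510,206)).items(): print(n,lane(p,72))
print('tooth',lane((343,262),57)); print('spare',lane((59,242),38))
np.save('lane.npy',t)
E
```

```text
(-108, 70, 42) [511.3 153.3  42. ]
(-108, -165, 42) [469.8 -81.   42. ]
(-54, -165, 42) [523.2 -91.9  42. ]
(49, 149, 64) [675.6 200.4  64. ]
(-49, 149, 64) [581.1 214.5  64. ]
(49, None, 42) [ 611.1 -165.8   42. ]
(-49, None, 42) [ 515.7 -145.8   42. ]
[603.58708818  61.96188295   6.10540847] 349.81413765847833 [ 1.   3.5  1.6  0.6  2.1 -0.6 -2.6  0.  -0.1 -2.8 -1.3 -0.7]
ear tip [-96.6 -22.8] ear mid [-72.9 -22.2] tray corners [35.1 95. ] [-38.8  89.1] [  34.8 -132.5] [ -39.6 -136. ]
t2 [ 0.8 50.2]
t1 [  0.1 -20.6]
t0 [ -0.8 -93.6]
tooth [-53.2   0.2]
spare [-74.3 177.2]
```

```bash
python3 - <<'E'
from h import *
s=robot.get_state(); M=R(s['orientation']); print(M.round(3)); print('jaw az',np.degrees(np.arctan2(M[1,2],M[0,2])),'lane y az',90-10.19)
t=np.load('lane.npy')
for P in [(-85,-60),(-85,-57),(-85,34),(-85,0)]:
    print(P,t[0]+P[0]*np.cos(t[2])-P[1]*np.sin(t[2]),t[1]+P[0]*np.sin(t[2])+P[1]*np.cos(t[2]))
print('+10 lane y',-10*np.sin(t[2]),10*np.cos(t[2]))
E
```

```text
[[-0.903 -0.     0.43 ]
 [-0.43   0.001 -0.903]
 [-0.    -1.    -0.001]]
jaw az -64.51248264127959 lane y az 79.81
(-85, -60) 509.3162367813134 17.939086848897304
(-85, -57) 509.846762439179 20.89180466920223
(-85, 34) 525.939374061102 110.45757855178503
(-85, 0) 519.9267499386252 76.99344325499585
+10 lane y 1.7684188595519703 9.842392734349758
```

Request:
move_arm:
  dp:
    - [6,14,0]
    - [20,48,0]
    - [35,85,0]
    - [50,121,0]
    - [65,158,0]
    - [80,194,0]
    - [95,230,0]
    - [110,267,0]
  twist: [2,6,10,14,18,22,25,28]
  claw: 0

```text
t: 0.82
tool_pos: [0.3791, -0.2954, 0.2393]
orientation: [0.319, -0.319, 0.631, -0.631]
wrist_force: [0.2, -0.7, -0.6]
opening: 0.0416
```

Request:
move_arm:
  dp:
    - [15,36,0]
    - [30,72,0]
    - [45,108,0]
    - [60,145,0]
    - [75,182,0]
    - [95,230,-10]
    - [110,270,-25]
    - [120,295,-40]
  twist: [4,8,12,16,19,22,24,26]

```text
t: 1.48
tool_pos: [0.499, -0.0032, 0.2022]
orientation: [-0.454, 0.452, -0.542, 0.544]
wrist_force: [0.7, 0.9, -0.2]
opening: 0.0004
```

Request:
move_arm:
  dp:
    - [3,8,-10]
    - [8,16,-30]
    - [10,20,-55]
    - [10,20,-80]
    - [10,20,-98]
    - [10,20,-105]
    - [10,20,-105]
    - [10,20,-105]
  twist: [0.3,0.3,0.3,0.3,0.3,0.3,0.3,0.3]

```text
t: 2.15
tool_pos: [0.5077, 0.0144, 0.0964]
orientation: [0.453, -0.453, 0.543, -0.543]
wrist_force: [-0.3, 1.0, 0.6]
opening: 0.0006
```

```bash
python3 - <<'E'
from h import *
s=robot.get_state(); M=R(s['orientation']); print(s['tool_pos'],s['wrist_force'],'jaw az',np.degrees(np.arctan2(M[1,2],M[0,2])),s['joints'])
c,im=snap('wrist','w1.png'); print(c['origin'])
c,im=snap('side','s1.png'); cv2.imwrite('pics/s1c.png',cv2.resize(cv2.cvtColor(im[125:265,240:380],cv2.COLOR_RGB2BGR),None,fx=4.2,fy=4.2,interpolation=cv2.INTER_CUBIC))
E
```

```text
[0.50773823 0.01435074 0.0964404 ] [-0.252176    1.01323319  0.60192371] jaw az -10.24005509836582 [-1.27069282e-01  9.69422804e-02  1.95227358e+00 -7.09588736e-05
  1.09267000e+00  5.16860427e-02]
[0.52048385 0.08366521 0.24160947]
```

View pics/w1.png

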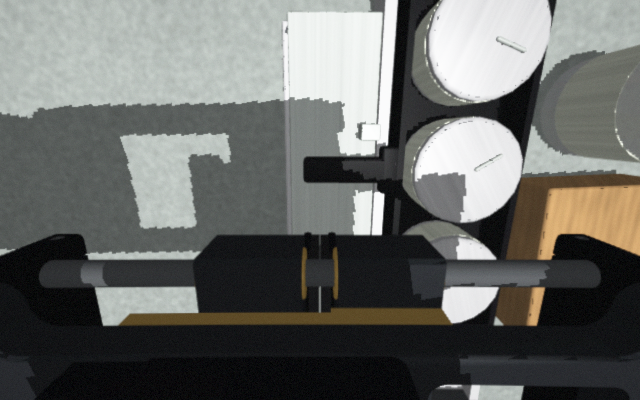

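View pics/s1c.png

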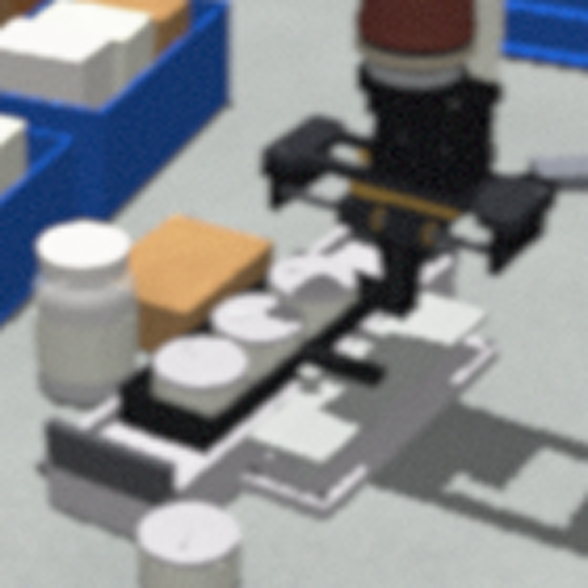

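```bash
python3 - <<'E'
from h import *
c=robot.calibration('wrist'); t=np.load('lane.npy'); print(robot.get_state()['tool_pos'],c['origin'])
def lane(u,v,z):
    d=p2w(c,u,v,z/1e3)*1e3-[t[0],t[1],0]; return np.round([np.cos(t[2])*d[0]+np.sin(t[2])*d[1],-np.sin(t[2])*d[0]+np.cos(t[2])*d[1]],1)
print('ear rear tip',lane(305,182.5,60),'ear front tip',lane(305,157,60),'tooth nearR',lane(380,140,57),'tooth farL',lane(361,124,57),'tread edge',lane(287,60,42),lane(288,230,42), 'tread front edge',lane(300,12,42))
P=robot.get_state()['tool_pos']*1e3; d=P-[t[0],t[1],0]; print('tcp lane',np.cos(t[2])*d[0]+np.sin(t[2])*d[1],-np.sin(t[2])*d[0]+np.cos(t[2])*d[1])
im=cv2.imread('pics/w1.png'); cv2.imwrite('pics/w1c.png',cv2.resize(im[100:250,270:420],None,fx=4,fy=4,interpolation=cv2.INTER_CUBIC))
E
```

```text
[0.5088442  0.01428733 0.09770388] [0.5211723  0.08364228 0.24288516]
ear rear tip [-93.7 -26.7] ear front tip [-93.5 -10.5] tooth nearR [-46.5  -0.4] tooth farL [-58.7   9.3] tread edge [-104.8   48.3] [-107.6  -65.4] tread front edge [-96.   74.5]
tcp lane -84.81881036762374 -63.67767755387833
```

View pics/w1c.png

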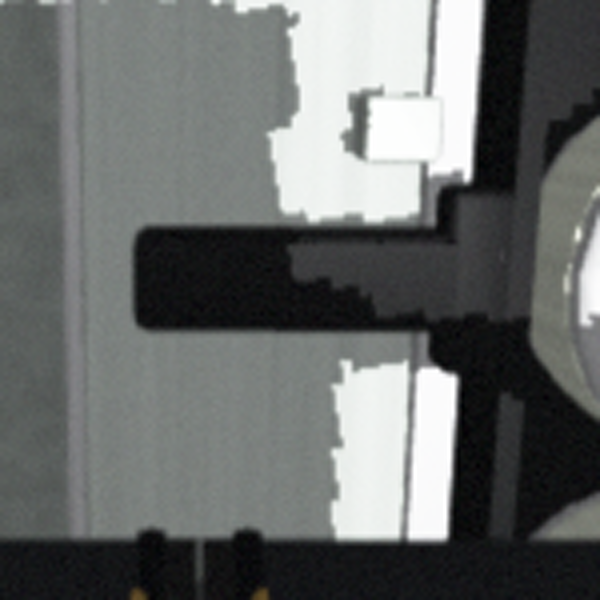

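The wrist view shows the ear's rear edge at (305,182), the tooth at (371,131) and the closed fingers about 23 mm behind the ear, over the free path. I'm pressing the tread now.

Request:
move_arm:
  dp:
    - [1,0,-12]
    - [1,0,-25]
    - [1,0,-33]
    - [1,0,-38]
    - [1,0,-43]
    - [1,0,-47]
    - [1,0,-49]
    - [1,0,-49]
  twist: [0,0,0,0,0,0,0,0]

```text
t: 2.92
tool_pos: [0.5083, 0.0146, 0.0471]
orientation: [0.453, -0.454, 0.543, -0.542]
wrist_force: [-4.9, -0.1, 6.0]
opening: 0.0003
```

```bash
python3 - <<'E'
from h import *
s=robot.get_state(); print(s['tool_pos'],s['wrist_force'],s['t'])
c,im=snap('wrist','w2.png')
s=robot.get_state(); print(s['tool_pos'],s['wrist_force'],s['t'])
c,im=snap('side','s2.png'); cv2.imwrite('pics/s2c.png',cv2.resize(cv2.cvtColor(im[165:265,240:370],cv2.COLOR_RGB2BGR),None,fx=6,fy=6,interpolation=cv2.INTER_CUBIC))
s=robot.get_state(); print(s['tool_pos'],s['wrist_force'],s['t'])
E
```

```text
[0.50834668 0.01461265 0.04707308] [-4.91873639 -0.07452639  6.00036034] 2.9167
[0.50837039 0.01461992 0.04731021] [-5.32927453 -0.25098808  5.48807838] 2.9667
[0.50831792 0.01464563 0.04735559] [-4.81370789 -0.86618335  6.18829747] 3.0167
```

View pics/w2.png

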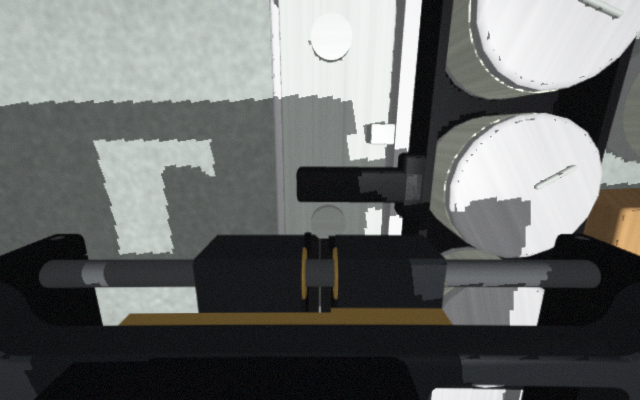

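View pics/s2c.png

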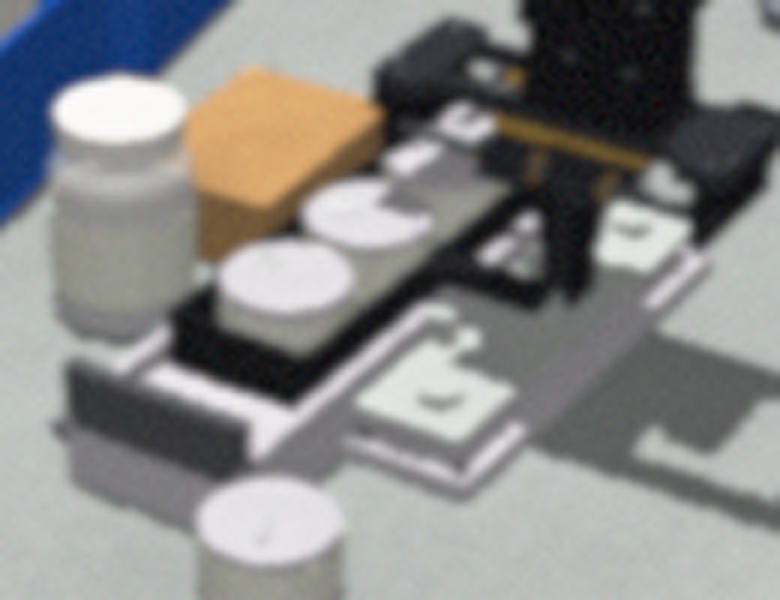

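```bash
python3 - <<'E'
from h import *
c=robot.calibration('wrist'); t=np.load('lane.npy'); print(robot.get_state()['tool_pos'],c['origin'])
def lane(u,v,z):
    d=p2w(c,u,v,z/1e3)*1e3-[t[0],t[1],0]; return np.round([np.cos(t[2])*d[0]+np.sin(t[2])*d[1],-np.sin(t[2])*d[0]+np.cos(t[2])*d[1]],1)
for z in (30,33): print(lane(330,36,z),lane(309,36,z),lane(352,36,z),lane(327,218,z))
print('ear',lane(297,200,60),lane(297,168,60),'tooth',lane(382,134,46),'edge',lane(276,60,30))
im=cv2.imread('pics/w2.png'); cv2.imwrite('pics/w2c.png',cv2.resize(im[0:260,260:440],None,fx=3,fy=3,interpolation=cv2.INTER_CUBIC))
im=cv2.imread('pics/s2.png'); cv2.imwrite('pics/s2d.png',cv2.resize(im[190:250,290:365],None,fx=10,fy=10,interpolation=cv2.INTER_CUBIC))
E
```

```text
[0.50831792 0.01464563 0.04735559] [0.52115429 0.08396881 0.19252419]
[-79.8  51.4] [-90.3  51.4] [-68.8  51.4] [-80.8 -43.9]
[-79.9  50.6] [-90.2  50.6] [-69.1  50.6] [-80.8 -43. ]
ear [-95.8 -25.6] [-95.4 -10.5] tooth [-54.4   4.3] edge [-107.3   40.6]
```

View pics/w2c.png

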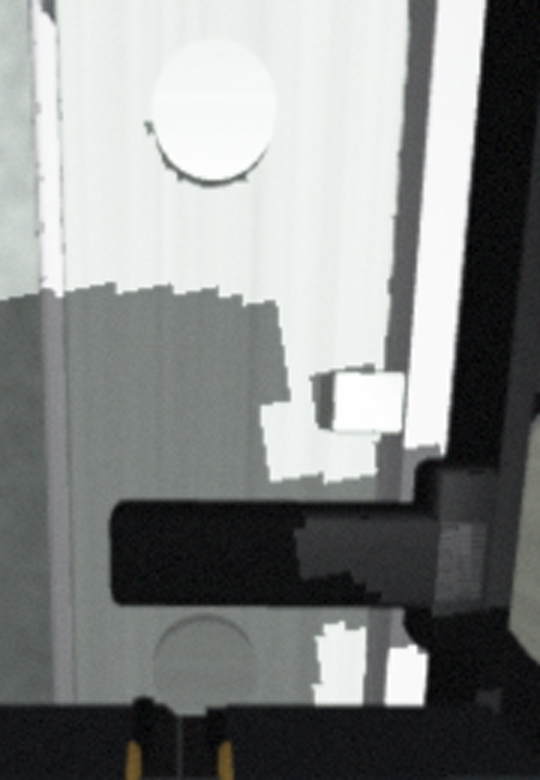

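View pics/s2d.png

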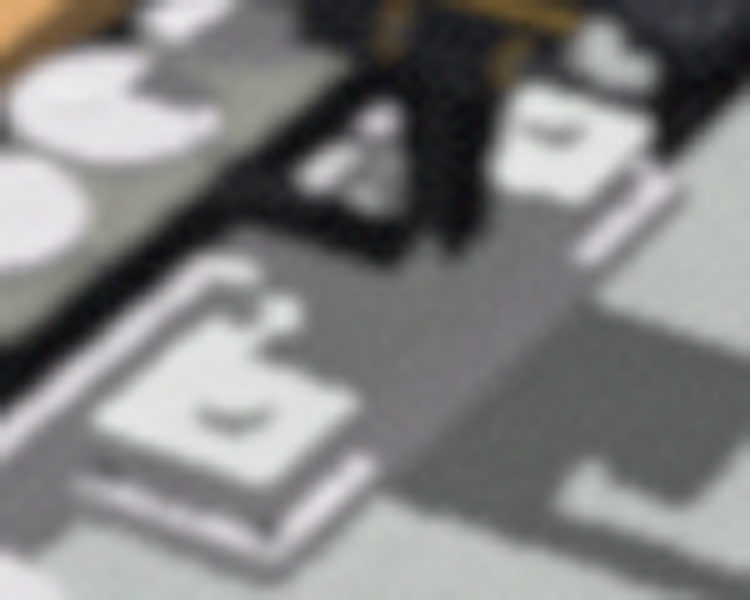

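The tread is down about 11.5 mm, and round spring posts show through the plate. I'll press 2 mm deeper and check that the force rises at the spring rate.

Request:
move_arm:
  dp:
    - [0,0,-1]
    - [0,0,-2]
    - [0,0,-3]
    - [0,0,-3]
    - [0,0,-3]
    - [0,0,-3]
    - [0,0,-3]
    - [0,0,-3]
  twist: [0,0,0,0,0,0,0,0]

```text
t: 3.68
tool_pos: [0.5086, 0.0146, 0.0447]
orientation: [0.453, -0.454, 0.543, -0.542]
wrist_force: [-3.9, -0.5, 6.9]
opening: 0.0006
```

Request:
move_arm:
  dp:
    - [0.7,4,0]
    - [1.5,8.5,0]
    - [2.3,13,0]
    - [3,17,0]
    - [3.7,21,0]
    - [4.2,24,0]
    - [4.8,27,0]
    - [5.3,30,0]
  twist: [0,0,0,0,0,0,0,0]

```text
t: 4.35
tool_pos: [0.5159, 0.0433, 0.0457]
orientation: [-0.454, 0.453, -0.541, 0.544]
wrist_force: [-3.5, -9.5, 7.4]
opening: 0.0006
```

Request:
move_arm:
  dp:
    - [0.6,3,-0.5]
    - [1.1,6,-0.5]
    - [1.6,9,-0.5]
    - [2.3,13,-0.5]
    - [3,17,-0.5]
    - [3.7,21,-0.5]
    - [4.4,25,-0.5]
    - [5.1,29,-0.5]
  twist: [0,0,0,0,0,0,0,0]

```text
t: 5.02
tool_pos: [0.5212, 0.0715, 0.0455]
orientation: [-0.454, 0.453, -0.541, 0.544]
wrist_force: [-2.6, -9.7, 9.4]
opening: 0.0001
```

```bash
python3 - <<'E'
from h import *
s=robot.get_state(); print(s['tool_pos'],s['wrist_force'],s['t'])
c,im=snap('wrist','w3.png'); c=robot.calibration('wrist'); print(c)
c,im=snap('side','s3.png'); cv2.imwrite('pics/s3c.png',cv2.resize(cv2.cvtColor(im[165:265,240:370],cv2.COLOR_RGB2BGR),None,fx=6,fy=6,interpolation=cv2.INTER_CUBIC))
s=robot.get_state(); print(s['tool_pos'],s['wrist_force'],s['t'])
E
```

```text
[0.52116656 0.07154327 0.04549317] [-2.55959577 -9.66211197  9.39190325] 5.0167
{'fx': 289.10158030739393, 'fy': 289.10158030739393, 'cx': 319.38387320901404, 'cy': 205.8298395158379, 'k1': 0.0182761568014617, 'origin': array([0.53335323, 0.14208705, 0.19050495]), 'attitude': array([ 0.13121629,  0.98730651, -0.08898927, -0.00943639])}
[0.521323   0.07229867 0.04549642] [-1.06473255 -8.12470155  9.00541334] 5.1167
```

View pics/w3.png

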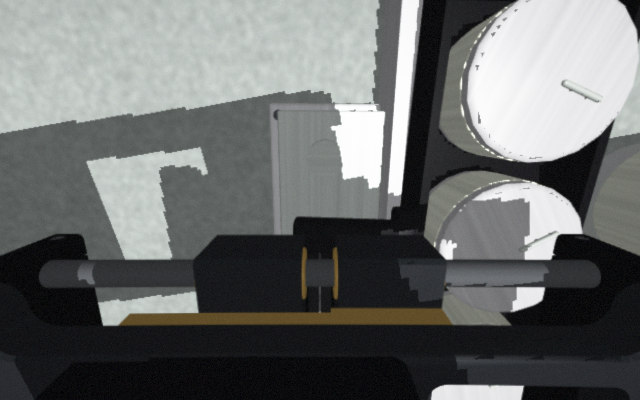

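View pics/s3c.png

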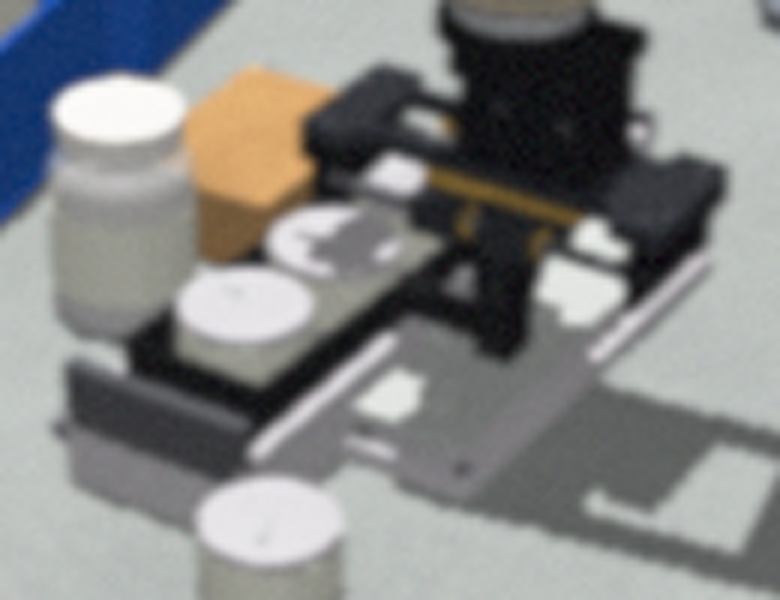

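Request:
move_arm:
  dp:
    - [0.5,3,0]
    - [1.1,6,0]
    - [1.6,9,0]
    - [2.1,12,0]
    - [2.7,15,0]
    - [3.2,18,0]
    - [3.5,20,0]
    - [3.9,22,0]
  twist: [0,0,0,0,0,0,0,0]

```text
t: 5.78
tool_pos: [0.5253, 0.0936, 0.0455]
orientation: [-0.454, 0.453, -0.541, 0.544]
wrist_force: [-1.2, -10.5, 9.2]
opening: 0.0005
```

Request:
move_arm:
  dp:
    - [0.1,0.5,0]
    - [0.2,1,0]
    - [0.3,1.5,0]
    - [0.3,2,0]
    - [0.4,2.5,0]
    - [0.5,3,0]
    - [0.5,3,0]
    - [0.5,3,0]
  twist: [0,0,0,0,0,0,0,0]

```text
t: 6.45
tool_pos: [0.5258, 0.0966, 0.0455]
orientation: [-0.454, 0.453, -0.541, 0.544]
wrist_force: [-0.9, -9.0, 8.5]
opening: 0.0007
```

Request:
move_arm:
  dp:
    - [0.1,0.5,0]
    - [0.2,1,0]
    - [0.3,1.5,0]
    - [0.3,2,0]
    - [0.4,2.5,0]
    - [0.5,3,0]
    - [0.5,3,0]
    - [0.5,3,0]
  twist: [0,0,0,0,0,0,0,0]

```text
t: 7.12
tool_pos: [0.526, 0.0973, 0.0455]
orientation: [-0.453, 0.454, -0.54, 0.545]
wrist_force: [-3.0, -19.8, 11.4]
opening: 0.0004
```

```bash
python3 - <<'E'
from h import *
c,im=snap('side','s4.png'); cv2.imwrite('pics/s4c.png',cv2.resize(cv2.cvtColor(im[165:265,240:370],cv2.COLOR_RGB2BGR),None,fx=6,fy=6,interpolation=cv2.INTER_CUBIC))
s=robot.get_state(); print(s['tool_pos'],s['wrist_force'],s['t'])
E
```

```text
[0.5259814  0.09734285 0.04548988] [ -2.2805075  -19.90097707  11.51023271] 7.1667
```

View pics/s4c.png

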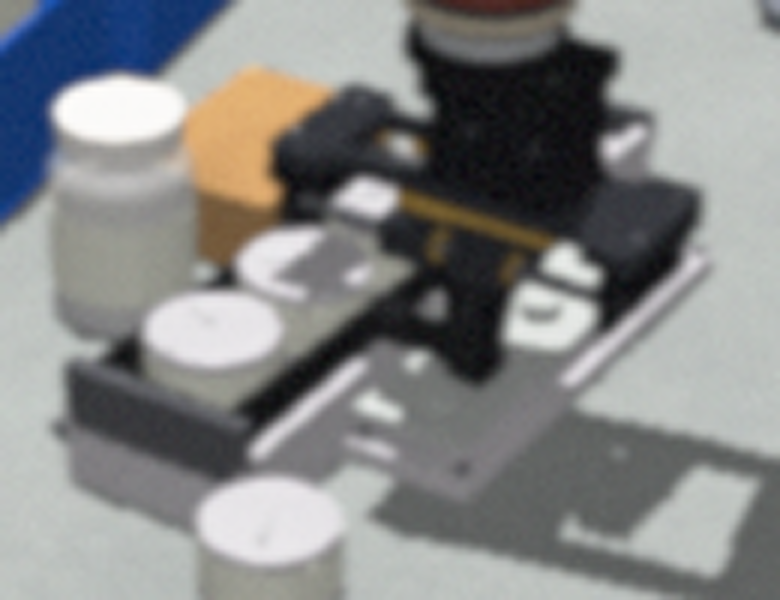

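The sideways force jumped to 20 N and the finger stopped moving, so the tray is against the stop. I'll ease back a few millimetres and then lift straight up.

Request:
move_arm:
  dp:
    - [-0.4,-2,0]
    - [-0.9,-5,0]
    - [-1.4,-8,0]
    - [-1.9,-11,0]
    - [-1.9,-11,0]
    - [-1.9,-11,4]
    - [-1.9,-11,9]
    - [-1.9,-11,15]
  twist: [0,0,0,0,0,0,0,0]

```text
t: 7.83
tool_pos: [0.5235, 0.0908, 0.0599]
orientation: [-0.454, 0.453, -0.542, 0.543]
wrist_force: [0.5, 0.7, 0.3]
opening: 0.0007
```

Request:
move_arm:
  dp:
    - [0,0,6]
    - [0,0,14]
    - [0,0,24]
    - [0,0,40]
    - [0,0,60]
    - [0,0,85]
    - [0,0,110]
    - [0,0,125]
  twist: [0,0,0,0,0,0,0,0]

```text
t: 8.5
tool_pos: [0.5228, 0.0907, 0.1869]
orientation: [-0.454, 0.453, -0.542, 0.543]
wrist_force: [1.0, -0.0, 0.2]
opening: 0.0008
```

Request:
move_arm:
  dp:
    - [-3,-15,15]
    - [-10,-50,30]
    - [-18,-85,45]
    - [-26,-120,50]
    - [-33,-150,50]
    - [-40,-175,50]
    - [-45,-190,50]
    - [-45,-195,50]
  twist: [0,0,0,0,0,0,0,0]

```text
t: 9.17
tool_pos: [0.476, -0.1064, 0.234]
orientation: [-0.452, 0.453, -0.543, 0.543]
wrist_force: [-0.4, 0.3, -0.7]
opening: 0.0005
```

```bash
python3 - <<'E'
from h import *
print(robot.get_state()['wrist_force'],robot.get_state()['t'])
c,im=snap('side','s5.png'); cv2.imwrite('pics/s5c.png',cv2.resize(cv2.cvtColor(im[165:265,240:370],cv2.COLOR_RGB2BGR),None,fx=6,fy=6,interpolation=cv2.INTER_CUBIC))
c,im=snap('top','t5.png'); cv2.imwrite('pics/t5c.png',cv2.resize(cv2.cvtColor(im[160:245,235:385],cv2.COLOR_RGB2BGR),None,fx=5.3,fy=5.3,interpolation=cv2.INTER_CUBIC))
E
```

```text
[-0.43584563  0.31282121 -0.73531748] 9.1667
```

View pics/s5c.png

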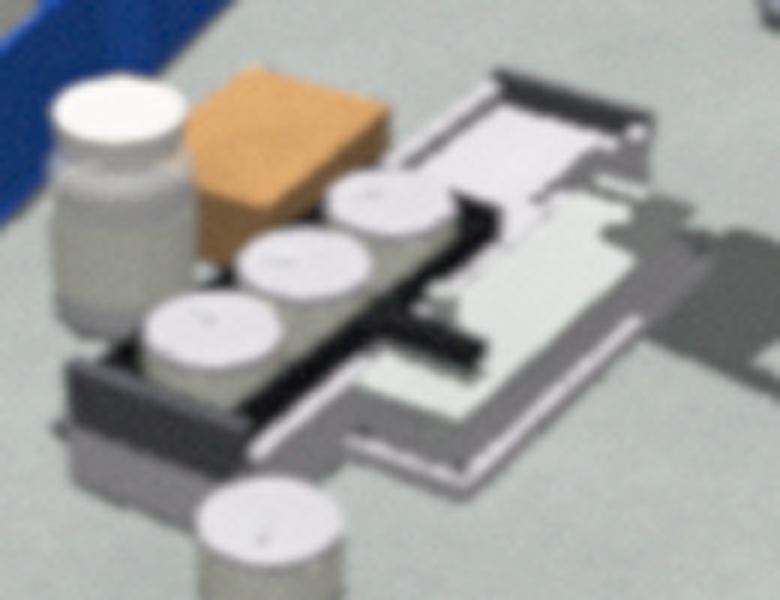

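View pics/t5c.png

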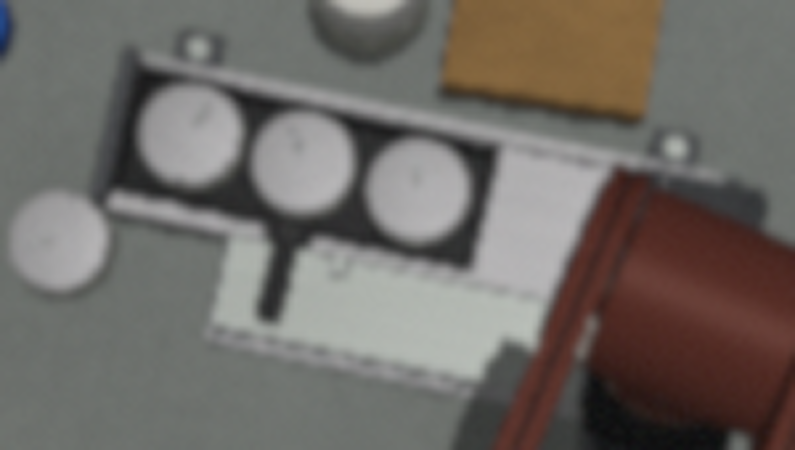

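View pics/t5.png

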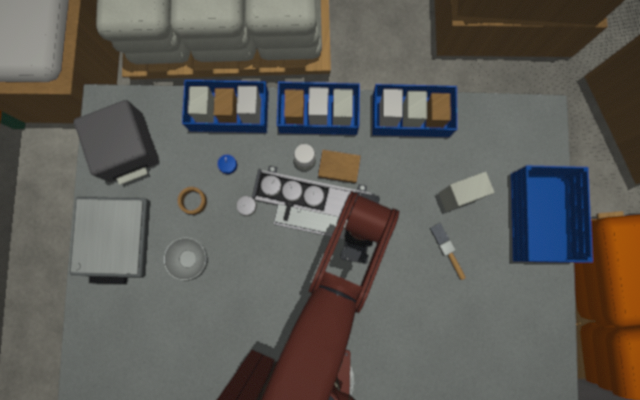

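```bash
python3 - <<'E'
from h import *
c=robot.calibration('top'); t=np.load('lane.npy')
def lane(x,y,z):
    u,v=235+(x+.5)/5.3-.5,160+(y+.5)/5.3-.5
    d=p2w(c,u,v,z/1e3)*1e3-[t[0],t[1],0]; return np.round([np.cos(t[2])*d[0]+np.sin(t[2])*d[1],-np.sin(t[2])*d[0]+np.cos(t[2])*d[1]],1)
print('ear tip',lane(270,318,60),'rear corners',lane(497,148,60),lane(470,267,60),'tins',lane(190,133,72),lane(303,160,72),lane(418,188,72),'tread corner',lane(210,326,42))
a=cv2.imread('pics/top0.png',0);b=cv2.imread('pics/t5.png',0)
print(cv2.absdiff(a,b)[212:230,276:283].max())
E
```

```text
ear tip [-96.2  36.6] rear corners [ 34.7 -78.5] [-41.  -76.9] tins [  4.4 107.4] [ 1.8 36. ] [ -1.1 -36.4] tread corner [-107.    73.5]
12
```

The ear, tray edges and tins all match the home position. The tread is back up and the force reads about 0, so I'm handing in.

```bash
python3 - <<'E'
from workcell import robot
print(robot.sign_off())
E
```

```text
the job is handed in; nothing more can be done
None
```

I handed the job in at about 9.3 s, with the tray of tins home against the end stop and the tread back up behind the ear. With the gripper shut, I pressed the tread about 14 mm down behind the ear. I kept it about 13.5 mm down while pushing the ear about 57 mm past the tooth. Then I backed off a few millimetres, lifted straight up and moved clear.

**Checks that agreed:**
- **End stop:** the sideways force jumped from 9 to 20 N while the finger moved only 0.7 mm, which is the tray meeting the stop.
- **Tread:** it springs back fully, showing at its starting height with the tooth behind the ear.
- **Tins and bystanders:** all three tins are in the tray, and nothing else on the bench looks moved.
- **Robot:** the wrist force was about 0 before hand-in, and the gripper was well clear of everything.

**Check that disagreed:** the top camera puts the tray at lane y of about 37 instead of 34 mm. The tread's fixed corner reads about 3.5 mm off the same way, so this looks like an error in my lane fit, not a gap or overshoot.

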